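# Tip the upended vial rack back onto its feet

## Task

The wire vial rack has been left standing on its long side, with its base towards the robot. First push the vial that stands in front of it out of the way, sliding it upright along the worktop until it is well clear of the whole space the rack will come down on; then push the top of the rack over from behind, so that it drops towards the robot onto its feet with its openings up, about where it stands now. Grasp, lift and knock over nothing, and leave the other vial and everything else where it is.

Things in the scene. Friction and masses are not known exactly. Their poses are not given: they have to be found in the camera images.
- rack: Empty rack of bright steel wire, loose, 0.42 kg; on its feet 222 (its x) x 266 (its y) x 88 mm (its z, out of the openings). Origin: centre of the underside. It starts on its long side, 222 mm high, 266 wide, 88 deep: x points down, z level away from the robot (within 15 degrees), y left, the origin 111 mm above the worktop on the face towards the robot
- rack_foot (a point): Middle of the long base edge on which the rack turns (x = 111 mm, z = 0 in the rack's frame), on the worktop. Pushed at the top along its -z the rack turns about this edge, is past its balance point after about 25 degrees, and falls onto its feet by itself; it then covers the 222 mm in front of this edge, 133 mm to each side
- rack_top (a point): Middle of the upper long side wall at the start, at its edge next to the openings (x = -107 mm, z = 65 mm in the rack's frame): 218 mm above the worktop, 65 mm behind the base edge. The wall is solid to a finger, 266 mm long (along y), from z = 29 to 65 mm; push it from behind here. Only the two end hoops (y = -131, +131 mm) reach farther back, to z = 88 mm
- capped_vial: Sample vial with a white ribbed screw cap and brown soil in it, loose, 46 mm diameter, 90 mm high, 0.11 kg. Origin: centre of its underside; z is up. It stands either in front of the rack, where the rack would land, or 30 to 50 cm further right; it may trade places with the open vial. The worktop just right of the landing place, in front of the flat carton (66 mm high), is free
- open_vial: Empty clear glass vial without a cap, loose, 46 mm diameter, 82 mm high, 0.06 kg. Origin: centre of its underside; z is up. It stands at the other of the two places
- pen: Marker pen lying at the right near the front edge, loose, 12 mm thick, 133 mm long (its y); origin under its centre. Leave it alone
- mobile: Phone lying flat at the right, loose, 145 x 74 x 9 mm; origin under its centre. Leave it alone
- cap_a: White ribbed screw cap lying at the right near the front edge, loose, 44 mm diameter, 23 mm high; origin under its centre. Leave it alone
- cap_b: White ribbed screw cap lying left of the standing rack, loose, 44 mm diameter, 23 mm high; origin under its centre. Leave it alone
Not all that is in view belongs to the job. What is shaped like the open_vial but orange or red is not meant.

How it is judged:
On the way, in this order (a step that is already met when the one before it is completed fails the run):
1. both vials stand upright, clear of where the rack will land, while the rack still stands on its side (angle between rack's own z axis and vertical between 1.45 and 1.69 rad and angle between each of capped_vial, open_vial's own z axis and vertical below 0.1 rad and height (world z) of each of capped_vial, open_vial below 0.008 m and linear speed of each of capped_vial, open_vial below 0.02 m/s and (z of capped_vial in the frame of rack below -0.245 m or z of capped_vial in the frame of rack above 0 m or y of capped_vial in the frame of rack above 0.157 m or y of capped_vial in the frame of rack below -0.157 m) and (z of open_vial in the frame of rack below -0.245 m or z of open_vial in the frame of rack above 0 m or y of open_vial in the frame of rack above 0.157 m or y of open_vial in the frame of rack below -0.157 m)), for 0.2 s.
2. the rack is on its feet, openings up (angle between rack's own z axis and vertical below 0.08 rad and height (world z) of rack below 0.012 m), for 0.2 s.
At the end, for the whole second after the job is handed in: The rack rests on its feet with its openings up (within 0.08 rad, its underside within 12 mm of the worktop), the base edge it turned on within 80 mm of where it stood; both vials stand upright on the worktop beside the rack (not in or under it), at rest (all of step 2 and linear speed of each of rack, capped_vial, open_vial below 0.02 m/s and distance of rack_foot from where it was at the start of the episode below 0.08 m and angle between each of capped_vial, open_vial's own z axis and vertical below 0.1 rad and height (world z) of each of capped_vial, open_vial below 0.008 m and (x of capped_vial in the frame of rack above 0.13 m or x of capped_vial in the frame of rack below -0.13 m or y of capped_vial in the frame of rack above 0.15 m or y of capped_vial in the frame of rack below -0.15 m) and (x of open_vial in the frame of rack above 0.13 m or x of open_vial in the frame of rack below -0.13 m or y of open_vial in the frame of rack above 0.15 m or y of open_vial in the frame of rack below -0.15 m)); the robot touches nothing.
It fails at once if the rack is lifted or carried instead of tipped, or falls the wrong way onto its openings (height (world z) of rack_foot above 0.05 m or height (world z) of rack above 0.14 m or angle between rack's own z axis and vertical above 2.1 rad).
It fails at once if the rack strikes a vial or comes down on it (contact force between rack and capped_vial above 1 N or contact force between rack and open_vial above 1 N).
It fails at once if a vial is knocked over or lifted (angle between any of capped_vial, open_vial's own z axis and vertical above 0.5 rad or height (world z) of any of capped_vial, open_vial above 0.02 m).
It fails at once if the vial that was not in the way is moved as well (both have moved 30 mm) (distance of each of capped_vial, open_vial from where it was at the start of the episode above 0.03 m).
It fails at once if another thing on the worktop is moved more than 30 mm (distance of any of pen, mobile, cap_a, cap_b from where it was at the start of the episode above 0.03 m).
It also fails if it takes over 51 s, if anything falls off the work surface, if the arm or the gripper's body presses on something with over 40 N, if the wrist force passes 120 N, or if a joint passes its speed limit or range.

## Robot

A 7-joint arm with a two-finger parallel gripper is mounted at the origin on a cart in front of the work surface, level with it; the furniture and walls round the work are solid. World frame = base frame: x ahead of the robot, y to its left, z up, the work surface at z = 0. Lengths are in m, angles in rad, forces in N, time in s.
With the tool pointing down it reaches from about 0.425 to 0.875 m from the base axis. Payload 4.7 kg.
Tool frame: the origin (TCP) lies midway between the tips of the shut fingers; the grasp point (between the pads) lies arm.tcp_to_grasp behind it (arm.tcp_to_grasp is the distance from the TCP to the grasp point, in m); z points along the fingers, y is the line along which they close (so a half turn about z gives the same grasp; the last joint's range is limited). The gripper opens to 87 mm and grips with 3 to 60 N. Pads are 19 mm wide; open, the fingers measure 117 mm over their backs; the gripper's body (75 mm by 190 mm) begins 51 mm behind the grasp point.
Start: joints at [-1.1, 0.321, -0.07, 1.45, 0.023, 1.371, -0.057], TCP at [0.287, 0.583, 0.223] pointing down, gripper open.
Joint ranges: [-2.86, 2.86], [-0.3, 2.09], [-1.38, 1.24], [0.06, 2.45], [-1.56, 4.7], [0.09, 2.05], [-2.69, 2.69]. Speed limits (rad/s): [2.57, 2.57, 3.14, 3.14, 3.14, 3.14, 3.14].

## Interface

Orientations are given as a unit quaternion [x, y, z, w].
In Python, from rig import arm gives the robot as it stands. The module is installed in compiled form; this text tells all that it offers.
- The arm moves only by the tool apply_moves, never from a script. Its argument "steps" is a list that holds one entry, the list of rows, each a list of 7 numbers: the shift along the tool's x, y, z scaled (see below), then the turn, a rotation vector about the tool's x, y, z scaled (see below), then the finger opening in mm, from 0 to 87. In form: [[[dx, dy, dz, rx, ry, rz, claw], ...]]. A call has 1 to 12 rows; each row is the pose to reach, as a shift and turn from the pose commanded when the call began, along the tool's axes at that moment; what a row does not reach only later rows make up. The controller multiplies each number of a shift by 0.25 m and each number of a turn by pi/2 rad. A row lasts 1/12 s, in which the tool goes at most 41.7 mm and 7.16 degrees, less where a joint would pass 70% of its speed; a pose out of reach is approached as far as the arm can. A call with a number of a shift or a turn outside -1 to 1 is refused whole. A call with a gripper value outside its range is refused whole. The fingers move at their own pace and stop on an object; "force" is the grip in N (left out, the last holds). Time passes only in rows, so rows that repeat a pose let the fingers close. It gives the time, the measured TCP pose, the force, the opening and the grip force at its end, in the units of the state.
- arm.get_obs(): the state, without advancing time (a new reading comes with each control period).
- arm.read_camera(name): name is "scene" or "top" or "wrist"; returns (picture, depth): 400x640x3 uint8, blue, green, red; 400x640 float32, m along the optical axis (not along the pixel's ray), 0 where there is no reading.
- arm.get_calibration(name): a dict with "mtx" (3x3 intrinsics, pixels), "cam_to_world" (4x4, takes a point from camera to world coordinates); the wrist camera has in their place "tool_from_camera" (4x4, takes a point from camera to tool coordinates, whose origin is the TCP and whose axes are the flange's). Camera axes: x right, y down, z forward; pixel columns grow to the right and rows downward; lengths in m; the calibration is good to about 2 mm. A picture is of the moment at which its call begins: read the wrist's pose just before it. get_calibration takes no time and is no camera call.
- arm.finish_job(): hands the job in; it is judged then, once.
Trained networks look in the newest picture that a camera, given by its name, has taken for a name from the list of things; names that differ only in an ending like _2 or _b are one class to them, and where a whole thing is asked for, a point or a joint stands for the part that bears it (a point fixed in the world has none). Each returns a list of dicts, best first, with "confidence" (0 to 1); they miss things now and then, are a little off and sometimes report something else, mostly with a low value. They report only what shows in the picture. A call takes as long as a camera call. They do not tell look-alikes from the thing itself.
- arm.boxes_of(camera, thing): "centre" ([column, row] in pixels, amid what is visible of it).
The state is a dict: "time_s": time; "q": joint angles; "dq": joint speeds; "effort": joint torques, N m; "ee_pos": TCP position; "ee_rot": TCP orientation; "force": force on the tool from outside, world axes, zero at the start; "moment": the same for the moment, N m; "grip_width": finger opening in m; "gripper_force": force on a finger pad.
Only numpy, scipy, OpenCV 4.12 (cv2) and the standard library are available. Lean on these libraries where they do the work, as an engineer would, in place of code of your own. Each camera call takes 0.05 s, during which the arm holds its last target. There are 200 camera calls.

## Working session

There is one attempt and no reset: what is moved stays moved. The work goes in short steps, Python scripts to look and compute and a tool call to move; the robot and the scene stay as the last step left them, time stands still between calls to the robot, and variables do not carry over. Pictures are saved under pics/ and viewed, at most 11 in all, crops included, and the job is handed in when it is done.

Besides the shell and the picture viewer there is one more tool, called after "Request:" as name(argument=value, ...), one argument or row to a line, values as JSON. apply_moves: Moves the arm, as the interface text tells. Shifts and turns lie within -1 to 1; 1 stands for 0.25 m of shift or pi/2 rad of turn. Its arguments: {"type":"object","properties":{"steps":{"type":"array"},"force":{"type":"number"}},"required":["steps"]}

```bash
mkdir -p pics; cat > h.py <<'E'
import numpy as np, cv2
from rig import arm
from scipy.spatial.transform import Rotation as R
def world(cam,d,u,v):
    c=arm.get_calibration(cam);K=np.array(c['mtx']);T=np.array(c['cam_to_world'])
    u=np.asarray(u,float);v=np.asarray(v,float)
    p=np.stack([(u-K[0,2])/K[0,0]*d,(v-K[1,2])/K[1,1]*d,d],-1)
    return p@T[:3,:3].T+T[:3,3]
def cloud(cam,d):
    v,u=np.mgrid[:d.shape[0],:d.shape[1]]
    P=world(cam,d,u,v);P[d<=0]=np.nan
    return P
E
python3 - <<'E'
from h import *
o=arm.get_obs();print(o['time_s'],o['ee_pos'],o['ee_rot'],o['force'])
for cam in('scene','top'):
    p,d=arm.read_camera(cam);cv2.imwrite(f'pics/{cam}0.png',p);np.save(f'{cam}0.npy',d)
    P=cloud(cam,d)
    for t in('rack','rack_top','rack_foot','capped_vial','open_vial','pen','mobile','cap_a'):
        for b in arm.boxes_of(cam,t)[:3]:
            u,v=np.round(b['centre']).astype(int);print(cam,t,(u,v),round(b['confidence'],2),P[v,u].round(3))
print(arm.get_obs()['time_s'])
E
```

```text
0.0 [0.2864735  0.58283625 0.22144204] [ 2.26397397e-01  9.74034525e-01 -9.63856644e-04 -1.82883899e-04] [-0.41321956 -0.83932399 -0.04063754]
scene rack (np.int64(289), np.int64(170)) 0.78 [ 0.681  0.226 -0.002]
scene rack_top (np.int64(278), np.int64(176)) 0.72 [0.57  0.139 0.094]
scene rack_foot (np.int64(272), np.int64(166)) 0.74 [0.566 0.16  0.124]
scene capped_vial (np.int64(373), np.int64(297)) 0.96 [ 0.468 -0.341  0.088]
scene open_vial (np.int64(336), np.int64(183)) 0.86 [0.723 0.036 0.038]
scene open_vial (np.int64(336), np.int64(272)) 0.84 [ 0.469 -0.218  0.059]
scene open_vial (np.int64(306), np.int64(266)) 0.73 [ 0.424 -0.154  0.062]
scene pen (np.int64(362), np.int64(358)) 0.67 [ 0.375 -0.4   -0.   ]
scene mobile (np.int64(434), np.int64(318)) 0.7 [ 0.575 -0.456  0.009]
scene mobile (np.int64(374), np.int64(301)) 0.66 [ 0.469 -0.345  0.074]
scene cap_a (np.int64(328), np.int64(308)) 0.7 [ 0.402 -0.259  0.011]
top rack (np.int64(268), np.int64(193)) 0.73 [0.603 0.165 0.005]
top rack (np.int64(402), np.int64(219)) 0.52 [ 0.484 -0.32   0.089]
top rack_top (np.int64(270), np.int64(192)) 0.68 [0.607 0.157 0.002]
top rack_foot (np.int64(269), np.int64(192)) 0.77 [ 0.608  0.162 -0.007]
top capped_vial (np.int64(403), np.int64(220)) 0.63 [ 0.48  -0.322  0.094]
top open_vial (np.int64(296), np.int64(153)) 0.69 [0.753 0.055 0.007]
top open_vial (np.int64(311), np.int64(223)) 0.53 [0.485 0.005 0.007]
top open_vial (np.int64(350), np.int64(234)) 0.49 [ 0.439 -0.139  0.007]
top pen (np.int64(418), np.int64(252)) 0.49 [ 0.365 -0.386  0.019]
top mobile (np.int64(431), np.int64(194)) 0.69 [ 0.58  -0.449  0.006]
0.9
```

View pics/scene0.png

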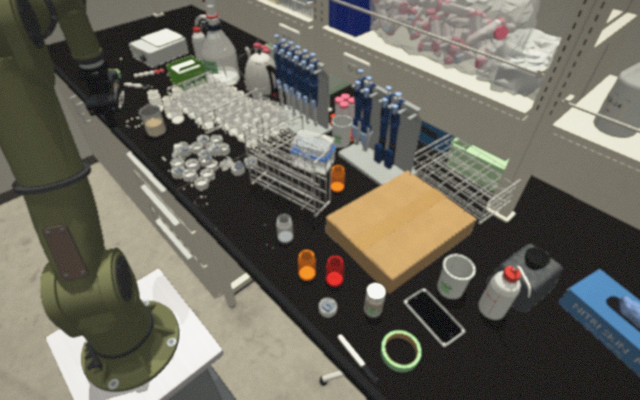

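View pics/top0.png

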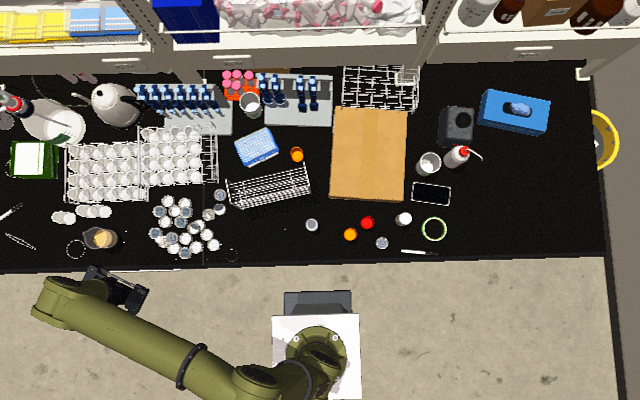

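The views show the rack standing at top pixels (228–310, 165–205), with the clear open vial in front of it at (311, 223). The capped vial stands at (403, 219). The orange and red look-alikes are at (350, 234), (367, 222) and (296, 154). Next I measure the rack's pose and the free spaces.

```bash
python3 - <<'E'
from h import *
def fit(X):
    return X.min(0).round(3),X.max(0).round(3),np.median(X,0).round(3),len(X)
for cam,box in(('top',(222,160,318,212)),('scene',(240,120,336,216))):
    d=np.load(cam+'0.npy');P=cloud(cam,d)
    u0,v0,u1,v1=box;Q=P[v0:v1,u0:u1].reshape(-1,3);Q=Q[np.isfinite(Q).all(1)]
    Q=Q[(Q[:,0]>.5)&(Q[:,0]<.75)&(Q[:,1]>-.02)&(Q[:,1]<.34)]
    for lo,hi in((.02,.06),(.06,.12),(.12,.18),(.18,.2),(.2,.24),(.24,.4)):
        S=Q[(Q[:,2]>lo)&(Q[:,2]<hi)]
        if len(S)>3: print(cam,lo,hi,*fit(S))
    S=Q[(Q[:,2]>.2)&(Q[:,2]<.24)]
    if len(S)>5:
        r=cv2.minAreaRect(S[:,:2].astype(np.float32)*1000);print(r,cv2.boxPoints(r))
d=np.load('top0.npy');P=cloud('top',d)
for n,(u0,v0,u1,v1) in dict(open=(302,214,320,232),or1=(341,226,358,242),red=(359,214,375,230),cap=(395,210,412,227),or2=(288,145,304,163),blue=(232,125,280,168),carton=(326,100,410,205),tray=(200,130,222,184),capb=(205,186,228,220)).items():
    Q=P[v0:v1,u0:u1].reshape(-1,3);Q=Q[np.isfinite(Q).all(1)];Q=Q[Q[:,2]>.018]
    if len(Q):print(n,*fit(Q))
E
```

```text
top 0.02 0.06 [0.537 0.002 0.02 ] [0.725 0.334 0.06 ] [0.597 0.175 0.042] 206
top 0.06 0.12 [0.54  0.001 0.06 ] [0.718 0.277 0.119] [0.603 0.181 0.094] 321
top 0.12 0.18 [0.541 0.001 0.122] [0.656 0.276 0.18 ] [0.589 0.144 0.162] 269
top 0.18 0.2 [0.541 0.008 0.18 ] [0.632 0.276 0.2  ] [0.574 0.161 0.185] 69
top 0.2 0.24 [0.542 0.003 0.2  ] [0.676 0.276 0.23 ] [0.604 0.135 0.218] 264
((609.4268798828125, 139.5054931640625), (85.10820007324219, 265.9259338378906), 11.557510375976562) [[541.09625   261.24673  ]
 [594.37494     0.7126894]
 [677.7575     17.764252 ]
 [624.4788    278.2983   ]]
scene 0.02 0.06 [ 0.54  -0.001  0.02 ] [0.75  0.336 0.06 ] [0.652 0.153 0.041] 526
scene 0.06 0.12 [0.54  0.001 0.06 ] [0.75 0.28 0.12] [0.703 0.168 0.093] 865
scene 0.12 0.18 [ 0.539 -0.     0.121] [0.678 0.28  0.18 ] [0.594 0.125 0.152] 457
scene 0.18 0.2 [0.538 0.002 0.18 ] [0.676 0.281 0.2  ] [0.589 0.117 0.185] 126
scene 0.2 0.24 [0.54  0.001 0.2  ] [0.676 0.279 0.224] [0.601 0.134 0.217] 317
((607.4462890625, 139.46182250976562), (88.72258758544922, 268.1103210449219), 11.0989351272583) [[ 5.3810864e+02  2.6246994e+02]
 [ 5.8972083e+02 -6.2571335e-01]
 [ 6.7678394e+02  1.6453705e+01]
 [ 6.2517175e+02  2.7954935e+02]]
open [ 0.454 -0.021  0.021] [0.498 0.022 0.094] [ 0.472 -0.002  0.066] 74
or1 [ 0.415 -0.157  0.022] [ 0.459 -0.115  0.09 ] [ 0.433 -0.133  0.068] 76
red [ 0.457 -0.224  0.021] [ 0.5   -0.179  0.089] [ 0.475 -0.195  0.065] 87
cap [ 0.464 -0.353  0.021] [ 0.506 -0.31   0.097] [ 0.484 -0.327  0.087] 160
or2 [0.676 0.021 0.018] [0.765 0.071 0.22 ] [0.73  0.048 0.061] 116
blue [0.699 0.117 0.018] [0.834 0.274 0.113] [0.758 0.192 0.101] 1103
carton [ 0.552 -0.37   0.018] [ 0.932 -0.063  0.159] [ 0.731 -0.214  0.069] 6903
tray [0.643 0.349 0.018] [0.836 0.418 0.098] [0.728 0.359 0.056] 268
capb [0.508 0.271 0.018] [0.621 0.398 0.222] [0.546 0.36  0.026] 157
```

```bash
python3 - <<'E'
import cv2
a=cv2.imread('pics/top0.png')[110:260,190:380];b=cv2.imread('pics/scene0.png')[110:300,220:410]
a=cv2.resize(a,None,fx=3,fy=3,interpolation=2);cv2.imwrite('pics/topc.png',a)
cv2.imwrite('pics/scc.png',cv2.resize(b,None,fx=3,fy=3,interpolation=2))
E
```

```text
(no output)
```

View pics/topc.png

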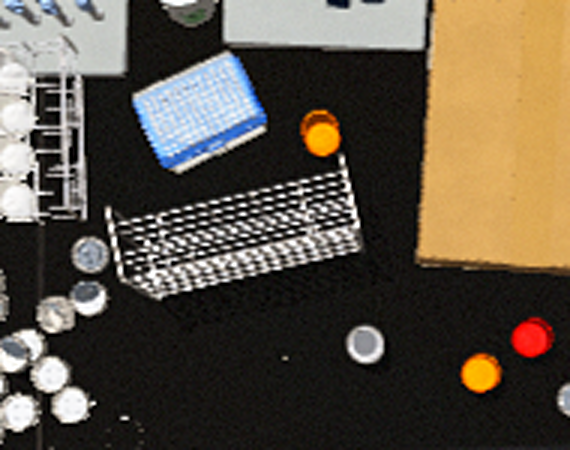

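View pics/scc.png

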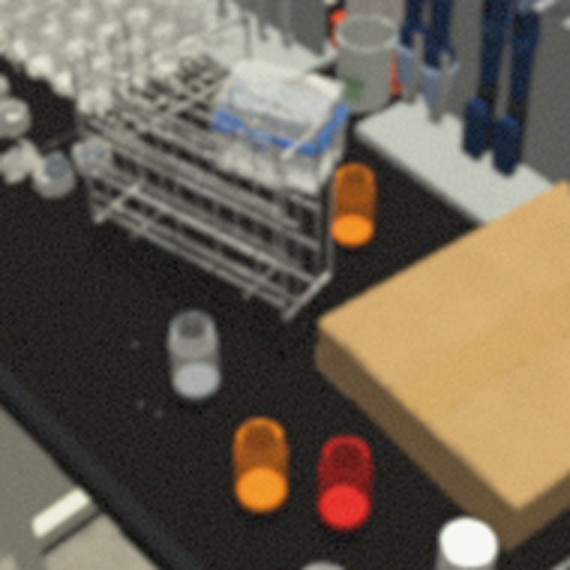

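```bash
cat >> h.py <<'E'
def rel(pos,yang):
    "scaled shift/turn from present pose to a tool-down pose with tool y at yang deg (world)"
    o=arm.get_obs();R0=R.from_quat(o['ee_rot']);a=np.radians(yang)
    y=np.array([np.cos(a),np.sin(a),0]);z=np.array([0,0,-1.]);x=np.cross(y,z)
    R1=R.from_matrix(np.c_[x,y,z])
    print('t',o['time_s'],'pos',o['ee_pos'].round(4) if hasattr(o['ee_pos'],'round') else o['ee_pos'],'f',np.round(o['force'],2))
    print('shift',(R0.inv().apply(np.array(pos)-o['ee_pos'])/.25).round(3),'turn',((R0.inv()*R1).as_rotvec()/(np.pi/2)).round(3))
E
python3 - <<'E'
from h import *
print(arm.tcp_to_grasp)
rel((.468,.06,.2),98)
rel((.40,.30,.22),98)
E
```

```text
0.0187
t 0.9 pos [0.2867 0.5834 0.2226] f [ 0.2  -1.05  0.2 ]
shift [-1.574 -1.559  0.09 ] turn [ 0.    0.   -0.38]
t 0.9 pos [0.2867 0.5834 0.2226] f [ 0.2  -1.05  0.2 ]
shift [-0.907 -0.817  0.01 ] turn [ 0.    0.   -0.38]
```

Request:
apply_moves(
  steps=[
    [[-0.9, -0.82, 0, 0, 0, -0.38, 0], [-0.9, -0.82, 0, 0, 0, -0.38, 0], [-0.9, -0.82, 0, 0, 0, -0.38, 0], [-0.9, -0.82, 0, 0, 0, -0.38, 0], [-0.9, -0.82, 0, 0, 0, -0.38, 0], [-0.9, -0.82, 0, 0, 0, -0.38, 0], [-0.9, -0.82, 0, 0, 0, -0.38, 0], [-0.9, -0.82, 0, 0, 0, -0.38, 0], [-0.9, -0.82, 0, 0, 0, -0.38, 0], [-0.9, -0.82, 0, 0, 0, -0.38, 0], [-0.9, -0.82, 0, 0, 0, -0.38, 0]],
  ],
)

```text
time_s: 1.82
ee_pos: [0.3976, 0.3015, 0.2227]
ee_rot: [-0.071, 0.997, 0.001, 0.0]
force: [0.2, 0.1, 0.3]
grip_width: 0.0218
gripper_force: 0.0
```

```bash
python3 - <<'E'
from h import *
rel((.467,.065,.15),98)
E
```

```text
t 1.8167 pos [0.3976 0.3015 0.2227] f [0.21 0.07 0.35]
shift [-0.141 -0.976  0.29 ] turn [0.001 0.    0.001]
```

Request:
apply_moves(
  steps=[
    [[-0.14, -0.97, 0.1, 0, 0, 0, 0], [-0.14, -0.97, 0.1, 0, 0, 0, 0], [-0.14, -0.97, 0.1, 0, 0, 0, 0], [-0.14, -0.97, 0.1, 0, 0, 0, 0], [-0.14, -0.97, 0.1, 0, 0, 0, 0], [-0.14, -0.97, 0.1, 0, 0, 0, 0], [-0.14, -0.97, 0.1, 0, 0, 0, 0], [-0.14, -0.97, 0.25, 0, 0, 0, 0], [-0.14, -0.97, 0.25, 0, 0, 0, 0], [-0.14, -0.97, 0.25, 0, 0, 0, 0]],
  ],
)

```text
time_s: 2.65
ee_pos: [0.4652, 0.0663, 0.1588]
ee_rot: [-0.071, 0.997, -0.0, -0.002]
force: [-0.4, -0.4, 0.7]
grip_width: 0.0003
gripper_force: 0.0
```

```bash
python3 - <<'E'
from h import *
rel((.468,.062,.025),98)
o=arm.get_obs();p,d=arm.read_camera('wrist');cv2.imwrite('pics/w1.png',p)
c=arm.get_calibration('wrist');K=np.array(c['mtx']);T=np.array(c['tool_from_camera'])
v,u=np.mgrid[:400,:640];P=np.stack([(u-K[0,2])/K[0,0]*d,(v-K[1,2])/K[1,1]*d,d],-1)@T[:3,:3].T+T[:3,3]
W=P@R.from_quat(o['ee_rot']).as_matrix().T+o['ee_pos'];W[d<=0]=np.nan
m=(W[...,2]>.02)&(W[...,2]<.1)&(abs(W[...,0]-.476)<.04)&(abs(W[...,1])<.04)
Q=W[m];print(len(Q));print(Q.min(0),Q.max(0)) if len(Q) else 0
E
```

```text
t 2.65 pos [0.4652 0.0663 0.1588] f [-0.38 -0.44  0.65]
shift [-0.011 -0.018  0.535] turn [-0.    -0.003  0.002]
2348
[ 0.4551972  -0.01890353  0.02001809] [0.50043272 0.02569163 0.0834669 ]
```

View pics/w1.png

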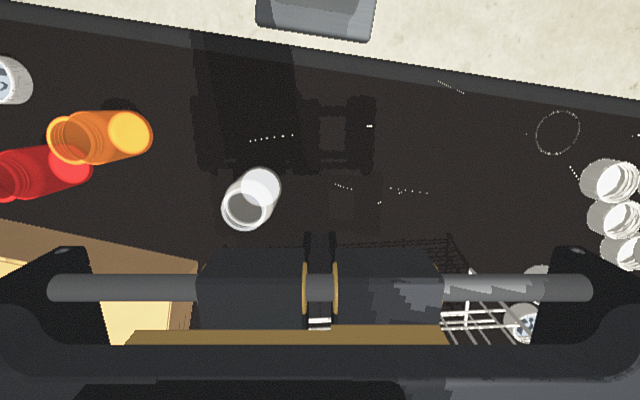

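The wrist view confirms the open vial at pixel (250, 198), which is world (0.478, 0.003). The closed fingers sit just to its left. I'll descend there and push along tool −y.

Request:
apply_moves(
  steps=[
    [[-0.016, -0.018, 0.15, 0, 0, 0, 0], [-0.016, -0.018, 0.3, 0, 0, 0, 0], [-0.016, -0.018, 0.42, 0, 0, 0, 0], [-0.016, -0.018, 0.5, 0, 0, 0, 0], [-0.016, -0.018, 0.535, 0, 0, 0, 0], [-0.016, -0.018, 0.535, 0, 0, 0, 0], [-0.016, -0.018, 0.535, 0, 0, 0, 0]],
  ],
)

```text
time_s: 3.28
ee_pos: [0.4726, 0.0619, 0.0277]
ee_rot: [-0.071, 0.998, 0.0, 0.001]
force: [-0.1, -0.5, 0.7]
grip_width: 0.0005
gripper_force: 0.0
```

Request:
apply_moves(
  steps=[
    [[0, -0.02, 0, 0, 0, 0, 0], [0, -0.045, 0, 0, 0, 0, 0], [0, -0.065, 0, 0, 0, 0, 0], [0, -0.08, 0, 0, 0, 0, 0], [0, -0.095, 0, 0, 0, 0, 0], [0, -0.11, 0, 0, 0, 0, 0], [0, -0.125, 0, 0, 0, 0, 0], [0, -0.14, 0, 0, 0, 0, 0], [0, -0.155, 0, 0, 0, 0, 0], [0, -0.17, 0, 0, 0, 0, 0], [0, -0.185, 0, 0, 0, 0, 0], [0, -0.2, 0, 0, 0, 0, 0]],
  ],
)

```text
time_s: 4.28
ee_pos: [0.4785, 0.0115, 0.0265]
ee_rot: [-0.07, 0.998, 0.0, 0.0]
force: [0.3, 1.7, 2.4]
grip_width: 0.0005
gripper_force: 1.2
```

```bash
cat >> h.py <<'E'
def vial(name,c,r=.045):
    o=arm.get_obs();p,d=arm.read_camera('wrist');cv2.imwrite('pics/'+name+'.png',p)
    k=arm.get_calibration('wrist');K=np.array(k['mtx']);T=np.array(k['tool_from_camera'])
    v,u=np.mgrid[:400,:640];P=np.stack([(u-K[0,2])/K[0,0]*d,(v-K[1,2])/K[1,1]*d,d],-1)@T[:3,:3].T+T[:3,3]
    W=P@R.from_quat(o['ee_rot']).as_matrix().T+o['ee_pos'];W[d<=0]=np.nan
    m=(W[...,2]>.015)&(W[...,2]<.1)&(abs(W[...,0]-c[0])<r)&(abs(W[...,1]-c[1])<r)
    Q=W[m];print(len(Q),Q.min(0).round(3),Q.max(0).round(3))
    print('top',arm.boxes_of('wrist','open_vial')[:4])
E
python3 - <<'E'
from h import *
rel((.48,-.053,.0265),98)
vial('w2',(.482,-.027))
E
```

```text
t 4.2833 pos [0.4785 0.0115 0.0265] f [0.34 1.7  2.43]
shift [ 0.03  -0.256 -0.   ] turn [0. 0. 0.]
5439 [ 0.453 -0.072  0.015] [0.495 0.018 0.1  ]
top [{'centre': [12.5, 211.6], 'confidence': 0.96}, {'centre': [51.8, 146.8], 'confidence': 0.91}]
```

View pics/w2.png

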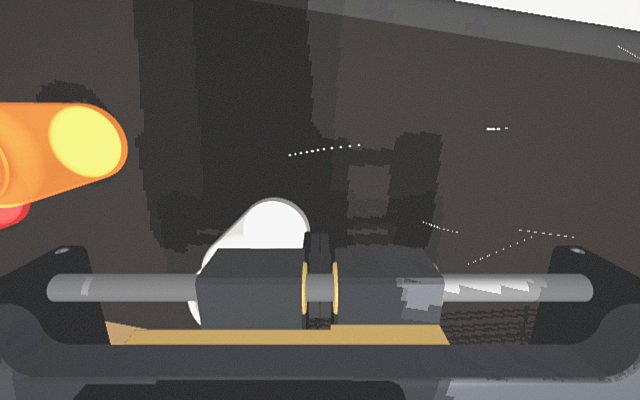

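The vial at pixel (250, 250) is upright against the finger and slides well. It sits slightly off-centre, so I'll back off a little, recentre and continue.

Request:
apply_moves(
  steps=[
    [[0, 0.03, 0, 0, 0, 0, 0], [0.024, 0.03, 0, 0, 0, 0, 0], [0.024, 0.02, 0, 0, 0, 0, 0], [0.024, 0, 0, 0, 0, 0, 0], [0.026, -0.02, 0, 0, 0, 0, 0], [0.028, -0.04, 0, 0, 0, 0, 0], [0.03, -0.06, 0, 0, 0, 0, 0], [0.032, -0.08, 0, 0, 0, 0, 0], [0.034, -0.1, 0, 0, 0, 0, 0], [0.036, -0.12, 0, 0, 0, 0, 0], [0.036, -0.14, 0, 0, 0, 0, 0], [0.036, -0.15, 0, 0, 0, 0, 0]],
  ],
)

```text
time_s: 5.38
ee_pos: [0.4748, -0.0278, 0.0264]
ee_rot: [-0.07, 0.998, -0.0, 0.0]
force: [0.9, 0.4, 1.3]
grip_width: 0.0002
gripper_force: 0.5
```

```bash
python3 - <<'E'
from h import *
rel((.476,-.055,.0265),98)
vial('w3',(.482,-.056),.04)
E
```

```text
t 5.3833 pos [ 0.4748 -0.0278  0.0264] f [0.89 0.36 1.26]
shift [ 0.01  -0.108 -0.   ] turn [-0.  0. -0.]
3735 [ 0.463 -0.083  0.015] [ 0.495 -0.02   0.099]
top [{'centre': [86.9, 170.3], 'confidence': 0.85}, {'centre': [270.1, 234.5], 'confidence': 0.75}, {'centre': [21.1, 239.8], 'confidence': 0.72}]
```

View pics/w3.png

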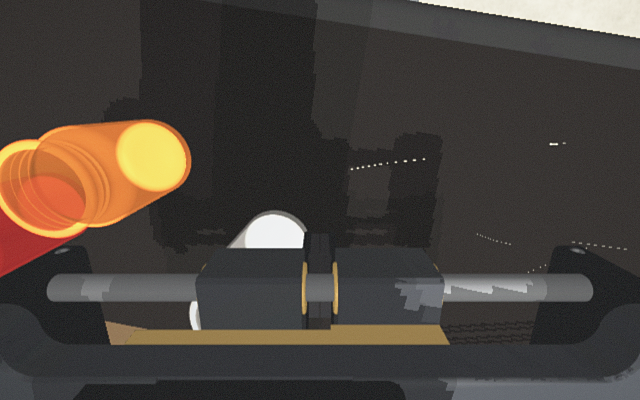

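The vial at about (270, 250) is still upright and the orange one is well clear. I'll push the last 28 mm, then back off and rise.

Request:
apply_moves(
  steps=[
    [[0, -0.02, 0, 0, 0, 0, 0], [0, -0.04, 0, 0, 0, 0, 0], [0, -0.06, 0, 0, 0, 0, 0], [0, -0.08, 0, 0, 0, 0, 0], [0, -0.1, 0, 0, 0, 0, 0], [0, -0.11, 0, 0, 0, 0, 0], [0, -0.112, 0, 0, 0, 0, 0], [0, -0.112, 0, 0, 0, 0, 0], [0, -0.05, 0, 0, 0, 0, 0], [0, 0, 0, 0, 0, 0, 0], [0, 0, -0.1, 0, 0, 0, 0], [0, 0, -0.25, 0, 0, 0, 0]],
  ],
)

```text
time_s: 6.48
ee_pos: [0.4712, -0.026, 0.0862]
ee_rot: [-0.071, 0.997, -0.0, -0.004]
force: [1.0, 0.6, 0.2]
grip_width: 0.0002
gripper_force: 0.0
```

Request:
apply_moves(
  steps=[
    [[0, 0, -0.15, 0, 0, 0, 0], [0, 0, -0.3, 0, 0, 0, 0], [0, 0, -0.45, 0, 0, 0, 0], [0, 0, -0.6, 0, 0, 0, 0], [0, 0, -0.75, 0, 0, 0, 0], [0, 0, -0.9, 0, 0, 0, 0], [0, 0, -0.9, 0, 0, 0, 0]],
  ],
)

```text
time_s: 7.07
ee_pos: [0.4779, -0.0269, 0.3216]
ee_rot: [-0.07, 0.998, 0.0, 0.006]
force: [0.5, 1.3, 0.9]
grip_width: 0.0001
gripper_force: 0.0
```

```bash
python3 - <<'E'
from h import *
d=None
p,d=arm.read_camera('top');P=cloud('top',d)
for n,(lo,hi) in dict(open=((.44,-.14),(.54,-.04)),orange=((.39,-.175),(.46,-.11)),cap=((.44,-.38),(.53,-.29))).items():
    m=(P[...,0]>lo[0])&(P[...,0]<hi[0])&(P[...,1]>lo[1])&(P[...,1]<hi[1])&(P[...,2]>.02)&(P[...,2]<.11)
    Q=P[m];print(n,len(Q),Q.min(0).round(3) if len(Q) else 0,Q.max(0).round(3) if len(Q) else 0)
p,d=arm.read_camera('scene');cv2.imwrite('pics/s2.png',p);P=cloud('scene',d)
print([(b['centre'],b['confidence']) for b in arm.boxes_of('scene','open_vial')])
Q=P.reshape(-1,3);m=(Q[:,0]>.5)&(Q[:,0]<.7)&(Q[:,1]>-.02)&(Q[:,1]<.34)&(Q[:,2]>.2)&(Q[:,2]<.235)
print(cv2.boxPoints(cv2.minAreaRect((Q[m][:,:2]*1000).astype(np.float32))))
rel((.56,-.15,.36),101.2);rel((.663,.15,.36),101.2)
E
```

```text
open 19 [ 0.44 -0.14  0.02] [ 0.459 -0.116  0.084]
orange 75 [ 0.415 -0.157  0.02 ] [ 0.459 -0.115  0.085]
cap 160 [ 0.465 -0.354  0.02 ] [ 0.506 -0.309  0.096]
[([306.4, 267.4], 0.88), ([335.2, 179.0], 0.87), ([302.6, 237.7], 0.85), ([336.3, 270.3], 0.74)]
[[537.78766   262.17706  ]
 [592.52045     0.9221344]
 [677.2475     18.672394 ]
 [622.5147    279.9273   ]]
t 7.2167 pos [ 0.4745 -0.0268  0.3135] f [-0.18  0.27 -1.02]
shift [-0.27  -0.536 -0.186] turn [ 0.     0.    -0.035]
t 7.2167 pos [ 0.4745 -0.0268  0.3135] f [-0.18  0.27 -1.02]
shift [-0.845  0.595 -0.186] turn [ 0.     0.    -0.035]
```

View pics/s2.png

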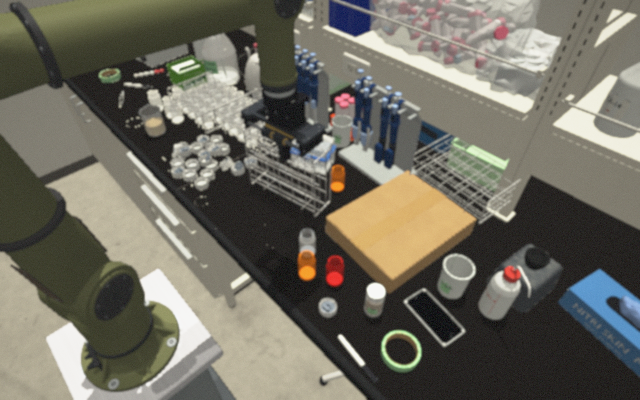

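The scene view shows the open vial standing upright at (307, 242), beside the orange one, and the rack has not moved. I'll locate it numerically while moving over the rack.

```bash
python3 - <<'E'
from h import *
p,d=arm.read_camera('scene');P=cloud('scene',d)
Q=P[222:258,290:322].reshape(-1,3);m=(Q[:,2]>.02)&(Q[:,2]<.1)&(Q[:,1]>-.13)&(Q[:,1]<-.03)&(Q[:,0]>.44)&(Q[:,0]<.54)
m&=~((Q[:,0]<.465)&(Q[:,1]<-.11))
S=Q[m];print(len(S),S.min(0).round(3),S.max(0).round(3))
foot=np.array([.565,.1315,0]);y=np.array([-.205,.979,0]);z=np.array([.979,.205,0])
print('rack frame y,z of bounds mid',((S.min(0)+S.max(0))/2-foot)@y,((S.min(0)+S.max(0))/2-foot)@z)
rel((.664,.152,.33),101.8)
E
```

```text
321 [ 0.463 -0.107  0.022] [ 0.509 -0.059  0.084]
rack frame y,z of bounds mid -0.193853508951849 -0.12119811516405277
t 7.2667 pos [ 0.474  -0.0268  0.3126] f [ 0.42 -0.23 -0.03]
shift [-0.852  0.602 -0.071] turn [ 0.    -0.001 -0.042]
```

Request:
apply_moves(
  steps=[
    [[-0.05, 0.03, -0.08, 0, 0, -0.04, 0], [-0.2, 0.14, -0.08, 0, 0, -0.04, 0], [-0.33, 0.23, -0.08, 0, 0, -0.04, 0], [-0.46, 0.33, -0.08, 0, 0, -0.04, 0], [-0.6, 0.42, -0.08, 0, 0, -0.04, 0], [-0.72, 0.51, -0.08, 0, 0, -0.04, 0], [-0.81, 0.57, -0.08, 0, 0, -0.04, 0], [-0.85, 0.6, -0.08, 0, 0, -0.04, 0], [-0.85, 0.6, -0.08, 0, 0, -0.04, 0], [-0.85, 0.6, -0.08, 0, 0, -0.04, 0]],
  ],
)

```text
time_s: 8.1
ee_pos: [0.6635, 0.1512, 0.3309]
ee_rot: [-0.101, 0.995, -0.001, -0.002]
force: [-0.2, 0.3, 0.4]
grip_width: 0.0004
gripper_force: 0.0
```

```bash
python3 - <<'E'
from h import *
rel((.666,.152,.198),101.8)
o=arm.get_obs();p,d=arm.read_camera('wrist');cv2.imwrite('pics/w5.png',p)
rel((.666,.152,.198),101.8)
E
```

```text
t 8.1 pos [0.6635 0.1512 0.3309] f [-0.23  0.27  0.39]
shift [-0.013  0.002  0.532] turn [-0.001 -0.003 -0.002]
t 8.15 pos [0.6634 0.1502 0.3321] f [-0.43  0.16  0.36]
shift [-0.013  0.006  0.536] turn [-0.001 -0.002 -0.003]
```

View pics/w5.png

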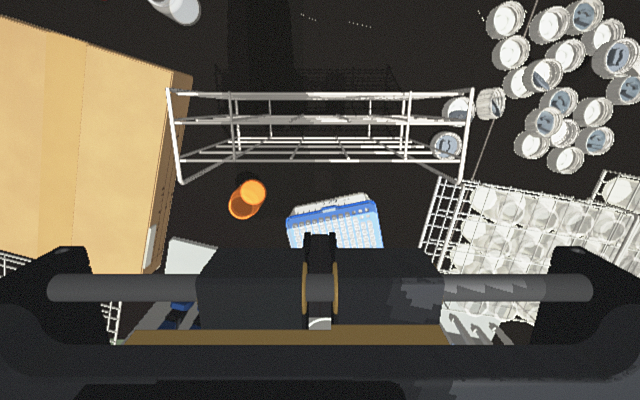

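The wrist view shows the rack's upper wall wires at rows 92–160 and the fingers behind them at (320, 250), clear of the hoops. I'll descend behind the wall.

Request:
apply_moves(
  steps=[
    [[-0.012, 0, 0.12, 0, 0, 0, 0], [-0.012, 0, 0.25, 0, 0, 0, 0], [-0.012, 0, 0.38, 0, 0, 0, 0], [-0.012, 0, 0.48, 0, 0, 0, 0], [-0.012, 0, 0.53, 0, 0, 0, 0], [-0.012, 0, 0.535, 0, 0, 0, 0], [-0.012, 0, 0.535, 0, 0, 0, 0]],
  ],
)

```text
time_s: 8.73
ee_pos: [0.6668, 0.1511, 0.2007]
ee_rot: [-0.101, 0.995, -0.0, 0.0]
force: [-0.1, 0.1, 0.0]
grip_width: 0.0006
gripper_force: 0.0
```

Request:
apply_moves(
  steps=[
    [[0.04, 0, 0, 0, 0, 0, 0], [0.07, 0, 0, 0, 0, 0, 0], [0.085, 0, 0, 0, 0, 0, 0], [0.1, 0, 0, 0, 0, 0, 0], [0.115, 0, 0, 0, 0, 0, 0], [0.13, 0, 0, 0, 0, 0, 0], [0.15, 0, 0, 0, 0, 0, 0], [0.17, 0, 0, 0, 0, 0, 0], [0.19, 0, 0, 0, 0, 0, 0], [0.21, 0, 0, 0, 0, 0, 0], [0.23, 0, 0, 0, 0, 0, 0], [0.25, 0, 0, 0, 0, 0, 0]],
  ],
)

```text
time_s: 9.73
ee_pos: [0.6052, 0.1392, 0.2]
ee_rot: [-0.101, 0.995, -0.0, -0.0]
force: [-0.2, -0.1, 0.3]
grip_width: 0.0004
gripper_force: 0.2
```

```bash
python3 - <<'E'
from h import *
p,d=arm.read_camera('scene');cv2.imwrite('pics/s3.png',cv2.resize(p[100:300,200:420],None,fx=2.5,fy=2.5))
o=arm.get_obs();print(o['ee_pos'],o['force'])
E
```

```text
[0.60438372 0.13897085 0.20002854] [ 0.02593204 -0.33609754 -0.10284608]
```

View pics/s3.png

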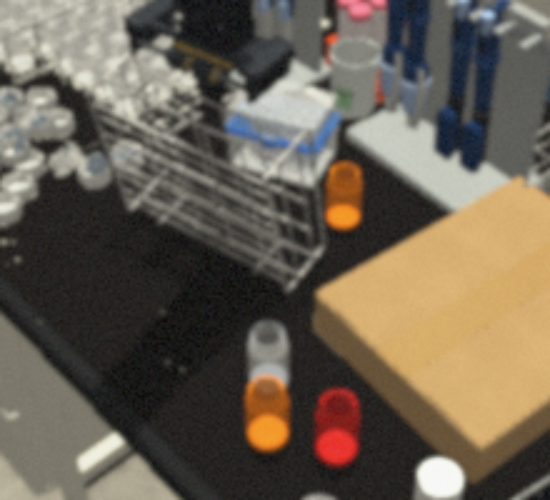

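The rack is tipping about its foot edge towards the robot: its upper left corner at (95, 105) leans forward. I'll continue slowly past the balance point.

Request:
apply_moves(
  steps=[
    [[0.02, 0, 0, 0, 0, 0, 0], [0.04, 0, 0, 0, 0, 0, 0], [0.06, 0, 0, 0, 0, 0, 0], [0.08, 0, 0, 0, 0, 0, 0], [0.1, 0, 0, 0, 0, 0, 0], [0.12, 0, 0, 0, 0, 0, 0], [0.14, 0, 0, 0, 0, 0, 0], [0.16, 0, 0, 0, 0, 0, 0], [0.18, 0, 0, 0, 0, 0, 0], [0.2, 0, 0, 0, 0, 0, 0], [0.215, 0, 0, 0, 0, 0, 0], [0.23, 0, 0, 0, 0, 0, 0]],
  ],
)

```text
time_s: 10.78
ee_pos: [0.5491, 0.1277, 0.2001]
ee_rot: [-0.101, 0.995, 0.0, 0.0]
force: [-0.6, 1.1, 0.7]
grip_width: 0.0005
gripper_force: 0.0
```

Request:
apply_moves(
  steps=[
    [[0.015, 0, 0, 0, 0, 0, 0], [0.03, 0, 0, 0, 0, 0, 0], [0.045, 0, 0, 0, 0, 0, 0], [0.06, 0, 0, 0, 0, 0, 0], [0.075, 0, 0, 0, 0, 0, 0], [0.09, 0, 0, 0, 0, 0, 0], [0.105, 0, 0, 0, 0, 0, 0], [0.12, 0, 0, 0, 0, 0, 0], [0.12, 0, 0, 0, 0, 0, 0], [0.12, 0, 0, 0, 0, 0, 0], [0.12, 0, 0, 0, 0, 0, 0], [0.12, 0, 0, 0, 0, 0, 0]],
  ],
)

```text
time_s: 11.78
ee_pos: [0.5203, 0.1217, 0.2001]
ee_rot: [-0.101, 0.995, 0.0, 0.0]
force: [0.2, -0.4, -0.3]
grip_width: 0.0004
gripper_force: 0.0
```

```bash
python3 - <<'E'
from h import *
p,d=arm.read_camera('scene');cv2.imwrite('pics/s4.png',cv2.resize(p[100:300,180:420],None,fx=2.5,fy=2.5))
P=cloud('scene',d).reshape(-1,3)
m=(P[:,0]>.3)&(P[:,0]<.65)&(P[:,1]>-.05)&(P[:,1]<.28)&(P[:,2]>.015)&(P[:,2]<.3)
print(np.histogram(P[m][:,2],np.arange(0,.31,.02)))
o=arm.get_obs();print(o['time_s'],o['ee_pos'],o['force'])
E
```

```text
(array([  7, 604, 106, 565, 179,   0,   0,   0,   0,   1,  55,  57,  21,
       149, 440]), array([0.  , 0.02, 0.04, 0.06, 0.08, 0.1 , 0.12, 0.14, 0.16, 0.18, 0.2 ,
       0.22, 0.24, 0.26, 0.28, 0.3 ]))
11.8333 [0.52031358 0.12172335 0.20008094] [-0.09191004  0.31181132 -1.01822831]
```

View pics/s4.png

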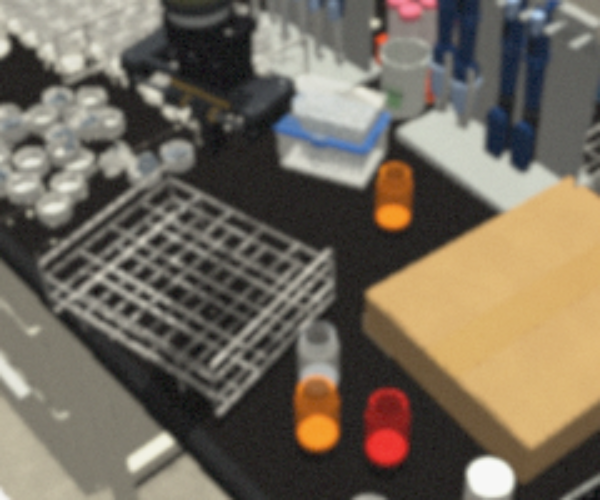

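The rack now lies flat on its feet with its openings up, at (40–335, 170–410). The open vial stands at (318, 350), clear of it. I'll check the edge position, then hand in.

```bash
python3 - <<'E'
from h import *
p,d=arm.read_camera('scene');P=cloud('scene',d).reshape(-1,3)
z=np.array([.979,.205]);y=np.array([-.205,.979])
S=P[np.isfinite(P).all(1)];S=S[(S[:,2]>.03)&(S[:,2]<.12)]
r=np.c_[(S[:,:2]-[.565,.1315])@y,(S[:,:2]-[.565,.1315])@z]
m=(abs(r[:,0])<.15)&(r[:,1]>-.3)&(r[:,1]<.1);
h=m&(S[:,2]>.075)
print('y',r[h,0].min(),r[h,0].max(),'z',r[h,1].min(),r[h,1].max(),'top z',S[m,2].max())
for t in('capped_vial','open_vial'):print(t,[(b['centre'],round(b['confidence'],2)) for b in arm.boxes_of('scene',t)])
print(arm.get_obs()['time_s'])
E
```

```text
y -0.1343554573107859 0.13526492593242426 z -0.22603260984655593 -0.006470445089502727 top z 0.09041516414519368
capped_vial [([374.6, 298.1], 0.66)]
open_vial [([306.7, 265.4], 0.84), ([335.1, 267.6], 0.82), ([338.3, 179.5], 0.8), ([304.7, 237.2], 0.58)]
11.9833
```

The rack covers the planned footprint: its base edge is within about 5 mm of where it started, and its height is 88–90 mm.

```bash
python3 -c "
from rig import arm
print(arm.finish_job())"
```

```text
the job is handed in; nothing more can be done
None
```

The job is handed in, but the hand-in returned no verdict. At my last check the rack was on its feet with its openings up, its base edge within about 5 mm of where it stood, and the open vial stood upright about 40 mm clear of it; the robot never went near the capped vial or the other things.

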